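Stand the orange spindle on the inspection plate

TASK

Take the spindle with the orange sleeve out of the sloping rest and stand it upright on its narrow foot inside the white ring on the black inspection plate, setting it down gently rather than dropping it. Let go, and watch it for two seconds with your hand off it to check that it stays standing still without a wobble. Leave the blue and green spindles where they are in the rest.

Things in the scene. Friction and masses are not known exactly. Their poses are not given: they have to be found in the camera images.
- spindle_orange_mid (a point): Steel spindle with ORANGE sleeve, 120 mm tall, 0.14 kg, leaning 30 deg in the rest, top roughly towards the robot. Point: half-way up its axis; z runs foot to tip. Diameters by height over the underside: foot 28 mm (0-8), stem 14, collar 28 (46-52), stem 14 to 64, sleeve 22 (64-100; grip here, middle 22 mm above the point along z), brass tip 8 (100-120). Balance point just below the collar.
- ring (a point): White ring, inside diameter 60 mm, painted on the flat top of the black inspection plate, a fixed 150 x 150 x 20 mm slab. Point: centre of the ring, on the top face, 20 mm above the table; z up, x and y along the plate's sides. The 28 mm foot goes wholly inside the ring.
- spindle_blue_mid (a point): Same spindle, point and axes, but BLUE sleeve; stays in the rest. The rest is a fixed grey printed trough 330 mm long with three bays 100 mm apart, any spindle in any bay: the foot sits on its ledge, the collar leans on its back plate (robot side), which ends 54 mm up the spindle, leaving the sleeve clear. Cheeks 10 mm high flank each foot. Lifting straight up frees a spindle.
- spindle_green_mid (a point): Same spindle, point and axes, but GREEN sleeve; leans in another bay of the same grey rest and stays there. The tips of the leaning spindles stand about 127 mm above the table: carry past or over them with room to spare.
Not all that is in view belongs to the job. Leave any pink or purple look-alike of the part that bears spindle_orange_mid alone.

How it is judged:
On the way:
1. the orange spindle stands upright inside the ring, let go and still, for a full second (angle between spindle_orange_mid's own z axis and vertical below 0.175 rad and horizontal distance between spindle_orange_mid and ring below 0.018 m and z of spindle_orange_mid in the frame of ring between 0.052 and 0.068 m and linear speed of spindle_orange below 0.03 m/s and angular speed of spindle_orange below 0.2 rad/s and contact force between the fingers and spindle_orange below 0.05 N), for 1 s.
At the end, for the whole second after the job is handed in: The orange spindle stands foot down on the inspection plate with its axis within 18 mm of the ring's centre and within 10 degrees of upright, released and still (below 30 mm/s and 0.2 rad/s); the blue and green spindles are within 20 mm of where they began, in the rest (all of step 1 and distance of each of spindle_blue_mid, spindle_green_mid from where it was at the start of the episode below 0.02 m); the robot touches nothing.
It fails at once if the blue or green spindle is shifted by more than 20 mm (distance of any of spindle_blue_mid, spindle_green_mid from where it was at the start of the episode above 0.02 m).
It fails at once if the orange spindle is dropped or thrown (out of the fingers faster than 0.5 m/s, as after a fall of about 13 mm) (contact force between the fingers and spindle_orange below 0.05 N and linear speed of spindle_orange above 0.5 m/s).
It also fails if it takes over 42 s, if anything falls off the work surface, if the arm or the gripper's body presses on something with over 40 N, if the wrist force passes 120 N, or if a joint passes its speed limit or range.

ROBOT

A 7-joint arm with a two-finger parallel gripper is mounted at the origin on the work surface. World frame = base frame: x ahead of the robot, y to its left, z up, the work surface at z = 0. Lengths are in m, angles in rad, forces in N, time in s.
With the tool pointing down it reaches from about 0.425 to 0.925 m from the base axis. Payload 6.8 kg.
Tool frame: the origin (TCP) lies on the centre line of the jaws, within the pads' length; the fingertips stand 25 mm ahead of it and the grasp point (between the pads) lies 6 mm ahead of it; z points along the fingers, y is the direction in which the jaws open and shut (so a half turn about z gives the same grasp; the last joint's range is limited). The gripper opens to 88 mm and grips with 3 to 60 N. Pads are 20 mm wide; open, the fingers measure 115 mm over their backs; the gripper's body (75 mm by 178 mm) begins 61 mm behind the grasp point.
Start: joints at [-1.22, 0.477, 0.022, 1.555, -0.011, 1.109, -0.083], TCP at [0.299, 0.605, 0.248] pointing down, gripper open.
Joint ranges: [-2.96, 2.96], [-0.34, 2.1], [-1.41, 1.46], [0.24, 2.44], [-1.37, 4.51], [0.17, 1.92], [-2.96, 2.96]. Speed limits (rad/s): [2.39, 2.39, 3.14, 3.14, 3.14, 3.14, 3.14].

INTERFACE

Orientations are given as a unit quaternion [x, y, z, w].
In Python, from cell import telemetry, viewer, finish_job gives the robot as it stands.
- The arm moves only by the tool servo_tool, never from a script. Its argument "motion" is a list of rows, each an object with "translation": the shift along the world's x, y, z in m, a list of three; "roll": the turn about the world's z in units of 8 degrees (1.0 is 8 degrees); "grip": the finger opening in m, from 0 to 0.0878. A call has 1 to 20 rows; each row shifts and turns the commanded pose from where the row before left it; what a row does not reach is not made up. A row lasts 1/10 s, in which the tool goes at most 50 mm and 8.59 degrees, less where a joint would pass 70% of its speed; a pose out of reach is approached as far as the arm can. A call is refused whole if a number of a shift passes 0.05 or a number of a turn 1, either way. A call with a gripper value outside its range is refused whole. The fingers move at their own pace and stop on an object; the grip force is fixed at half the most. Time passes only in rows, so rows that do not move let the fingers close. It gives the time, the measured TCP pose, the force and the opening at its end, in the units of the state.
- telemetry.get_obs(): the state, without advancing time (a new reading comes with each control period).
- viewer.read_camera(name): name is "scene" or "top" or "wrist"; returns a dict with "image" (480x640x3 uint8, red, green, blue), "K" (3x3 intrinsics, pixels), "rvec" (rotation vector, rad) and "tvec" (3), from world to camera coordinates, as OpenCV has them; the wrist camera has in their place "mount" (4x4, takes a point from camera to tool coordinates, whose origin is the TCP and whose axes are the flange's). Camera axes: x right, y down, z forward; pixel columns grow to the right and rows downward; lengths in m; the calibration is good to about 2 mm. A picture is of the moment at which its call begins: read the wrist's pose just before it. There is no depth.
- finish_job(): hands the job in, once; it reports no verdict.
The state is a dict: "t": time; "joint_pos": joint angles; "qvel": joint speeds; "tau": joint torques, N m; "position": TCP position; "orientation": TCP orientation; "force": force on the tool from outside, world axes, zero at the start; "ft_torque": the same for the moment, N m; "opening": finger opening in m.
Only numpy, scipy, OpenCV 4.12 (cv2) and the standard library are available. Lean on these libraries where they do the work, as an engineer would, in place of code of your own. Each camera call takes 0.05 s, during which the arm holds its last target. There are 200 camera calls.

## Working session

There is one attempt and no reset: what is moved stays moved. The work goes in short steps, Python scripts to look and compute and a tool call to move; the robot and the scene stay as the last step left them, time stands still between calls to the robot, and variables do not carry over. Pictures are saved under pics/ and viewed, about 8 in all and at most 12, crops included, and the job is handed in when it is done.

Besides the shell and the picture viewer there is one more tool, called after "Call:" in YAML: its name, and indented under it one key for each argument. servo_tool: Moves the arm, as the interface text tells. Its arguments: {"type":"object","properties":{"motion":{"type":"array","items":{"type":"object","properties":{"translation":{"type":"array","items":{"type":"number"}},"roll":{"type":"number"},"grip":{"type":"number"}}}}},"required":["motion"]}

```bash
ls; mkdir -p pics
python3 - <<'E'
from cell import telemetry, viewer
import cv2,pickle
o=telemetry.get_obs(); print({k:o[k] for k in('t','position','orientation','force','opening')})
d={n:viewer.read_camera(n) for n in('scene','top')}
pickle.dump(d,open('cams.pkl','wb'))
for n in d: cv2.imwrite(f'pics/{n}0.png',d[n]['image'][:,:,::-1]); print(n,d[n]['K'],d[n]['rvec'],d[n]['tvec'])
E
```

```text
pics
{'t': 0.0, 'position': array([0.29870076, 0.60469835, 0.24669887]), 'orientation': array([ 2.27373271e-01,  9.73807277e-01, -8.73466135e-04, -1.42474512e-04]), 'force': array([-0.56321835, -0.10347379,  0.05483914]), 'opening': 0.08764336742901874}
scene [[487.44174891   0.         321.37325111]
 [  0.         487.44174891 239.09779103]
 [  0.           0.           1.        ]] [ 2.3550617   1.2795205  -0.32624311] [-0.36750516 -0.28606864  1.38602394]
top [[525.56351868   0.         327.46316967]
 [  0.         525.56351868 236.40247612]
 [  0.           0.           1.        ]] [ 2.11627393 -2.16789677  0.18540734] [0.10341477 0.50272568 1.12727048]
```

View pics/scene0.png

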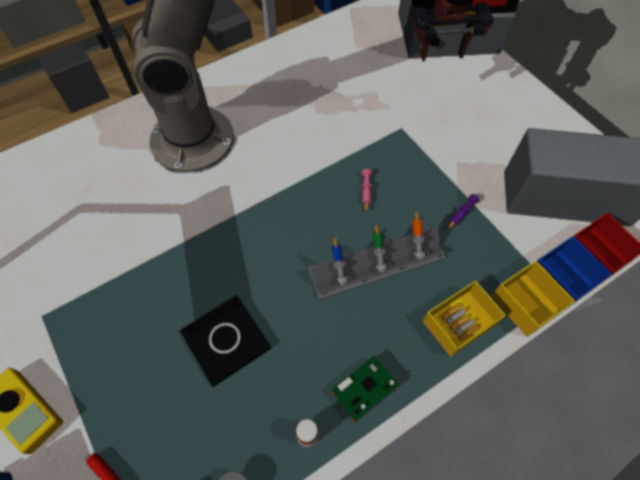

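View pics/top0.png

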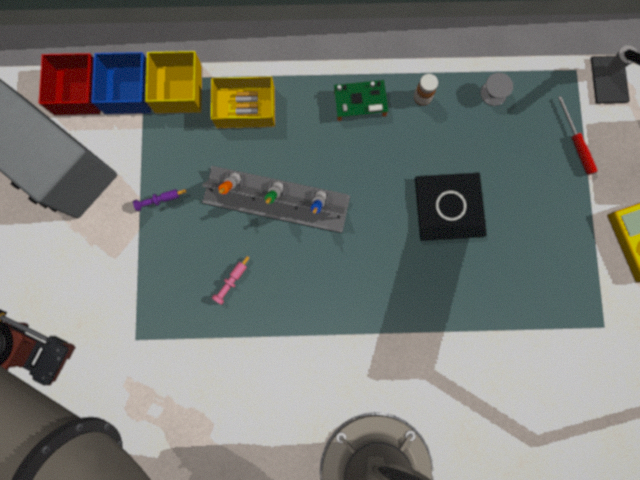

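The scene view shows orange at (418,225), green (378,238), blue (337,250) and the ring at (224,338). In the top view orange is at (229,185), green (273,193), blue (318,203) and the ring (451,205). The pink and purple look-alikes lie on the mat. Next I triangulate.

```bash
cat > h.py <<'E'
import cv2,numpy as np
def ray(c,px):
    R=cv2.Rodrigues(np.array(c['rvec']))[0]; t=np.array(c['tvec']).ravel()
    d=R.T@np.linalg.inv(c['K'])@np.array([px[0],px[1],1.]); return -R.T@t,d/np.linalg.norm(d)
def plane(c,px,z):
    o,d=ray(c,px); return o+d*(z-o[2])/d[2]
def tri(rs):
    A=sum(np.eye(3)-np.outer(d,d) for o,d in rs); b=sum((np.eye(3)-np.outer(d,d))@o for o,d in rs)
    p=np.linalg.solve(A,b); return p,[np.linalg.norm((np.eye(3)-np.outer(d,d))@(p-o)) for o,d in rs]
def mask(im,hlo,hhi,box,smin=150,vmin=60):
    m=cv2.inRange(cv2.cvtColor(im,cv2.COLOR_RGB2HSV),(hlo,smin,vmin),(hhi,255,255))
    k=np.zeros_like(m); x0,y0,x1,y1=box; k[y0:y1,x0:x1]=m[y0:y1,x0:x1]; return k
def cen(m):
    n,l,s,c=cv2.connectedComponentsWithStats(m); i=1+np.argmax(s[1:,4]); return c[i],s[i]
E
python3 - <<'E'
import pickle; from h import *
d=pickle.load(open('cams.pkl','rb')); S,T=d['scene'],d['top']
P={}
for n,h,bs,bt in(('orange',(3,16),(400,205,440,245),(210,165,250,205)),('green',(45,75),(362,222,395,252),(258,178,290,210)),('blue',(105,125),(322,235,352,265),(303,187,335,217))):
    r=[]
    for c,b in((S,bs),(T,bt)):
        p,s=cen(mask(c['image'],*h,b)); r.append(ray(c,p)); print(n,p.round(1),s)
    P[n],e=tri(r); print(n,P[n].round(4),np.round(e,4))
v=P['blue']-P['orange']; print('dist',np.linalg.norm(v),v/np.linalg.norm(v), np.linalg.norm(P['green']-P['orange']))
for c,b in((S,(190,305,260,375)),(T,(420,178,480,235))):
    g=c['image'].min(2); k=np.zeros_like(g); x0,y0,x1,y1=b; k[y0:y1,x0:x1]=(g[y0:y1,x0:x1]>110)*255
    cs,_=cv2.findContours(k,cv2.RETR_EXTERNAL,cv2.CHAIN_APPROX_NONE); q=max(cs,key=len)
    e=cv2.fitEllipse(q); w=np.array([plane(c,p[0],.02) for p in q]); print('ring',e,plane(c,e[0],.02).round(4),np.ptp(w,0))
a=[cv2.resize(c['image'][y:y+120,x:x+160],None,fx=4.9,fy=4.9,interpolation=cv2.INTER_CUBIC)[:290] if 0 else cv2.resize(c['image'][y:y+80,x:x+160],None,fx=5,fy=5,interpolation=2)[:300] for c,x,y in((S,300,205),(T,195,150))]
E
```

```text
orange [417.2 227.1] [413 218  10  18 150]
orange [225.1 186.6] [218 181  14  13 117]
orange [0.6105 0.3094 0.0908] [0.0002 0.0002]
green [377.4 239.7] [373 233   9  14 105]
green [271.1 195.7] [265 191  11  12  65]
green [0.5878 0.2105 0.0922] [0.0002 0.0002]
blue [336.9 252.7] [332 244  11  17 130]
blue [316.6 205.3] [311 201  11  12  70]
blue [0.5647 0.1135 0.0918] [0.0001 0.0001]
dist 0.2012231108984047 [-0.22758364 -0.97374651  0.00483978] 0.10146018397169437
ring ((224.5673065185547, 337.4267578125), (26.668601989746094, 28.55121612548828), 58.03224563598633) [ 0.5752 -0.1925  0.02  ] [0.06352834 0.02688372 0.        ]
ring ((450.7040100097656, 205.13250732421875), (28.27100372314453, 29.70987892150879), 114.90021514892578) [ 0.5743 -0.1927  0.02  ] [6.59402558e-02 6.75146358e-02 4.44089210e-16]
```

Call:
servo_tool:
  motion:
    - {"translation": [0.026,-0.0246,0],"roll": -0.8,"grip": 0.0878}
    - {"translation": [0.026,-0.0246,0],"roll": -0.8,"grip": 0.0878}
    - {"translation": [0.026,-0.0246,0],"roll": -0.8,"grip": 0.0878}
    - {"translation": [0.026,-0.0246,0],"roll": -0.8,"grip": 0.0878}
    - {"translation": [0.026,-0.0246,0],"roll": -0.8,"grip": 0.0878}
    - {"translation": [0.026,-0.0246,0],"roll": -0.8,"grip": 0.0878}
    - {"translation": [0.026,-0.0246,0],"roll": -0.8,"grip": 0.0878}
    - {"translation": [0.026,-0.0246,0],"roll": -0.8,"grip": 0.0878}
    - {"translation": [0.026,-0.0246,0],"roll": -0.8,"grip": 0.0878}
    - {"translation": [0.026,-0.0246,0],"roll": -0.8,"grip": 0.0878}
    - {"translation": [0.026,-0.0246,0],"roll": -0.8,"grip": 0.0878}
    - {"translation": [0.026,-0.0246,0],"roll": -0.8,"grip": 0.0878}
    - {"translation": [0,0,0],"roll": 0,"grip": 0.0878}
    - {"translation": [0,0,0],"roll": 0,"grip": 0.0878}

```text
t: 1.5
position: [0.6111, 0.3092, 0.2471]
orientation: [0.783, 0.622, -0.001, -0.0]
force: [-0.5, -0.1, -0.3]
opening: 0.0875
```

```bash
cat > w.py <<'E'
import sys; from cell import telemetry, viewer
from h import *
from scipy.spatial.transform import Rotation as Ro
o=telemetry.get_obs(); c=viewer.read_camera('wrist'); cv2.imwrite('pics/'+sys.argv[1]+'.png',c['image'][:,:,::-1])
R=Ro.from_quat(o['orientation']).as_matrix(); print(o['t'],o['position'].round(4),'jaw y',R[:,1].round(3),'f',o['force'].round(2),'open',round(o['opening'],4))
M=np.array(c['mount']); print(M.round(3).tolist())
E
python3 w.py w1
```

```text
1.5 [0.6111 0.3092 0.2471] jaw y [ 0.974 -0.227 -0.001] f [-0.52 -0.05 -0.29] open 0.0875
[[-0.0, -0.969, -0.247, 0.068], [1.0, -0.0, -0.0, 0.001], [0.0, -0.247, 0.969, -0.138], [0.0, 0.0, 0.0, 1.0]]
```

View pics/w1.png

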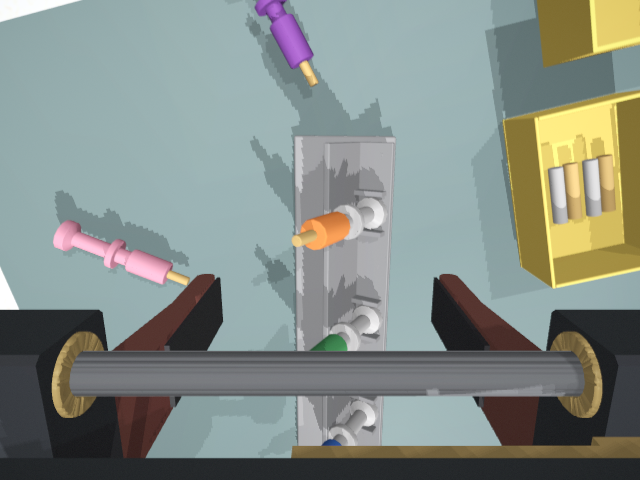

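The wrist view shows the orange sleeve at about (325,230), its tip at (298,240) and its foot at (372,213), between the jaws. I'll check this against the triangulation.

```bash
cat >> h.py <<'E'
def wr(o,c):
    from scipy.spatial.transform import Rotation as Ro
    W=np.eye(4); W[:3,:3]=Ro.from_quat(o['orientation']).as_matrix(); W[:3,3]=o['position']
    C=np.linalg.inv(W@np.array(c['mount'])); return dict(image=c['image'],K=c['K'],rvec=cv2.Rodrigues(C[:3,:3])[0],tvec=C[:3,3])
E
python3 - <<'E'
from cell import telemetry, viewer
from h import *
import pickle
d=pickle.load(open('cams.pkl','rb'))
o=telemetry.get_obs(); c=wr(o,viewer.read_camera('wrist'))
p,s=cen(mask(c['image'],3,16,(200,150,450,300))); print(p,s)
P=np.array([.6105,.3094,.0908]); print('proj',cv2.projectPoints(P[None],c['rvec'],c['tvec'],c['K'],None)[0].ravel())
print('tri wrist+top+scene',tri([ray(c,p),ray(d['scene'],(417.2,227.1)),ray(d['top'],(225.1,186.6))]))
print('tip @z.124',plane(c,(298,241),.124),'foot top@z.03',plane(c,(371,213),.03), 'sleeve@.092',plane(c,p,.092))
E
```

```text
[328.79771328 230.98680739] [ 303  214   49   38 1137]
proj [326.58839415 231.21874306]
tri wrist+top+scene (array([0.61111092, 0.30932256, 0.09079844]), [np.float64(0.0009969320214040609), np.float64(0.0005592345171252144), np.float64(0.0005717783873794103)])
tip @z.124 [0.59278717 0.3147971  0.124     ] foot top@z.03 [0.64832658 0.3026697  0.03      ] sleeve@.092 [0.61216019 0.30948232 0.092     ]
```

Call:
servo_tool:
  motion:
    - {"translation": [0,0,-0.03],"roll": 0,"grip": 0.0878}
    - {"translation": [0,0,-0.03],"roll": 0,"grip": 0.0878}
    - {"translation": [0,0,-0.03],"roll": 0,"grip": 0.0878}
    - {"translation": [0,0,-0.02],"roll": 0,"grip": 0.0878}
    - {"translation": [0,0,-0.02],"roll": 0,"grip": 0.0878}
    - {"translation": [0,0,-0.013],"roll": 0,"grip": 0.0878}
    - {"translation": [0,0,0],"roll": 0,"grip": 0.06}
    - {"translation": [0,0,0],"roll": 0,"grip": 0.06}
    - {"translation": [0,0,0],"roll": 0,"grip": 0.06}
    - {"translation": [0,0,0],"roll": 0,"grip": 0.05}
    - {"translation": [0,0,0],"roll": 0,"grip": 0.05}
    - {"translation": [0,0,0],"roll": 0,"grip": 0.05}

```text
t: 2.8
position: [0.6111, 0.3101, 0.1051]
orientation: [0.783, 0.622, 0.0, 0.0]
force: [0.2, -0.3, 0.1]
opening: 0.0502
```

```bash
python3 w.py w2
```

```text
2.8 [0.6111 0.3101 0.1051] jaw y [ 0.974 -0.227  0.   ] f [ 0.19 -0.31  0.06] open 0.0502
[[-0.0, -0.969, -0.247, 0.068], [1.0, -0.0, -0.0, 0.001], [0.0, -0.247, 0.969, -0.138], [0.0, 0.0, 0.0, 1.0]]
```

View pics/w2.png

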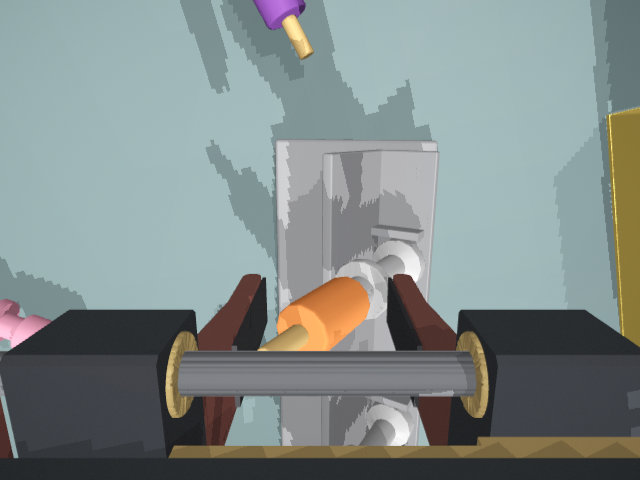

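The tip (about 265,345) is next to the robot-side finger and the far finger is clear. I tip the spindle up in the rest by shifting away from the robot and upwards while narrowing the jaws.

Call:
servo_tool:
  motion:
    - {"translation": [0.0019,-0.0004,0.0015],"roll": 0,"grip": 0.045}
    - {"translation": [0.0019,-0.0004,0.0015],"roll": 0,"grip": 0.043}
    - {"translation": [0.0019,-0.0005,0.0015],"roll": 0,"grip": 0.041}
    - {"translation": [0.002,-0.0005,0.0013],"roll": 0,"grip": 0.04}
    - {"translation": [0.002,-0.0005,0.0013],"roll": 0,"grip": 0.0385}
    - {"translation": [0.002,-0.0005,0.0013],"roll": 0,"grip": 0.037}
    - {"translation": [0.0021,-0.0005,0.0011],"roll": 0,"grip": 0.036}
    - {"translation": [0.0021,-0.0005,0.0011],"roll": 0,"grip": 0.035}
    - {"translation": [0.0021,-0.0005,0.0011],"roll": 0,"grip": 0.0345}
    - {"translation": [0,0,0],"roll": 0,"grip": 0.0345}

```text
t: 3.85
position: [0.6294, 0.3055, 0.1165]
orientation: [0.783, 0.622, 0.0, 0.0]
force: [-1.1, -0.4, 0.8]
opening: 0.0346
```

```bash
python3 w.py w3
```

```text
3.85 [0.6294 0.3055 0.1165] jaw y [ 0.974 -0.227  0.   ] f [-1.11 -0.35  0.84] open 0.0346
[[-0.0, -0.969, -0.247, 0.068], [1.0, -0.0, -0.0, 0.001], [0.0, -0.247, 0.969, -0.138], [0.0, 0.0, 0.0, 1.0]]
```

View pics/w3.png

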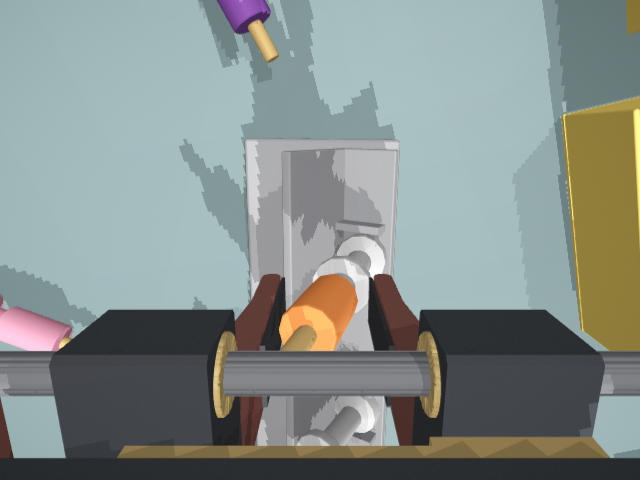

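It works: the spindle is now less tilted, its tip at (298,340) against the robot-side finger, forces about 1 N. I continue to upright and clamp.

Call:
servo_tool:
  motion:
    - {"translation": [0.0022,-0.0005,0.001],"roll": 0,"grip": 0.034}
    - {"translation": [0.0022,-0.0005,0.001],"roll": 0,"grip": 0.033}
    - {"translation": [0.0022,-0.0005,0.001],"roll": 0,"grip": 0.032}
    - {"translation": [0.0022,-0.0005,0.001],"roll": 0,"grip": 0.031}
    - {"translation": [0.0022,-0.0005,0.001],"roll": 0,"grip": 0.03}
    - {"translation": [0.0022,-0.0005,0.001],"roll": 0,"grip": 0.029}
    - {"translation": [0.0022,-0.0005,0.0005],"roll": 0,"grip": 0.027}
    - {"translation": [0.0022,-0.0005,0.0005],"roll": 0,"grip": 0.025}
    - {"translation": [0.0022,-0.0005,0.0005],"roll": 0,"grip": 0.023}
    - {"translation": [0,0,0],"roll": 0,"grip": 0.0}
    - {"translation": [0,0,0],"roll": 0,"grip": 0.0}
    - {"translation": [0,0,0],"roll": 0,"grip": 0.0}

```text
t: 5.1
position: [0.6486, 0.3011, 0.1237]
orientation: [0.783, 0.622, -0.0, 0.0]
force: [-0.0, -0.2, -0.8]
opening: 0.0215
```

```bash
python3 w.py w4
```

```text
5.1 [0.6486 0.3011 0.1237] jaw y [ 0.974 -0.226 -0.   ] f [-0.01 -0.23 -0.8 ] open 0.0215
[[-0.0, -0.969, -0.247, 0.068], [1.0, -0.0, -0.0, 0.001], [0.0, -0.247, 0.969, -0.138], [0.0, 0.0, 0.0, 1.0]]
```

View pics/w4.png

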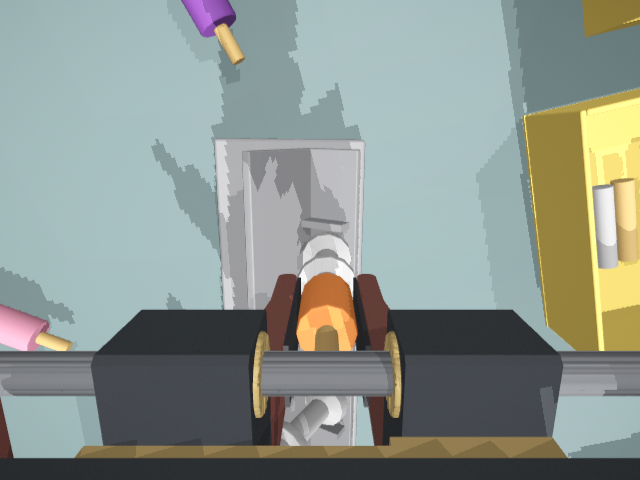

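The spindle is clamped with the sleeve flat between the pads (opening 21.5 mm) and stands upright. I lift it straight up.

Call:
servo_tool:
  motion:
    - {"translation": [0,0,0.005],"roll": 0,"grip": 0.0}
    - {"translation": [0,0,0.005],"roll": 0,"grip": 0.0}
    - {"translation": [0,0,0.01],"roll": 0,"grip": 0.0}
    - {"translation": [0,0,0.02],"roll": 0,"grip": 0.0}
    - {"translation": [0,0,0.02],"roll": 0,"grip": 0.0}
    - {"translation": [0,0,0.02],"roll": 0,"grip": 0.0}
    - {"translation": [0,0,0.02],"roll": 0,"grip": 0.0}
    - {"translation": [0,0,0.02],"roll": 0,"grip": 0.0}
    - {"translation": [0,0,0.02],"roll": 0,"grip": 0.0}
    - {"translation": [0,0,0.02],"roll": 0,"grip": 0.0}
    - {"translation": [0,0,0],"roll": 0,"grip": 0.0}

```text
t: 6.25
position: [0.6503, 0.3015, 0.2881]
orientation: [0.783, 0.622, 0.003, 0.001]
force: [0.4, 1.0, -1.0]
opening: 0.0216
```

```bash
python3 w.py w5
python3 - <<'E'
from cell import viewer
import cv2,numpy as np
s=viewer.read_camera('scene')['image'][100:320,260:540]
t=viewer.read_camera('top')['image'][100:320,120:400]
cv2.imwrite('pics/s5.png',np.vstack([cv2.resize(i,None,fx=1.36,fy=1.36,interpolation=2) for i in(s,t)])[:,:,::-1])
w=cv2.imread('pics/w5.png'); q=cv2.imread('pics/s5.png'); a=cv2.resize(w,(400,300)); a=cv2.copyMakeBorder(a,0,q.shape[0]-300,0,0,0)
cv2.imwrite('pics/c5.png',np.hstack([a,q]))
E
```

```text
6.25 [0.6503 0.3015 0.2881] jaw y [ 0.974 -0.227  0.005] f [ 0.39  0.96 -1.01] open 0.0216
[[-0.0, -0.969, -0.247, 0.068], [1.0, -0.0, -0.0, 0.001], [0.0, -0.247, 0.969, -0.138], [0.0, 0.0, 0.0, 1.0]]
```

View pics/c5.png

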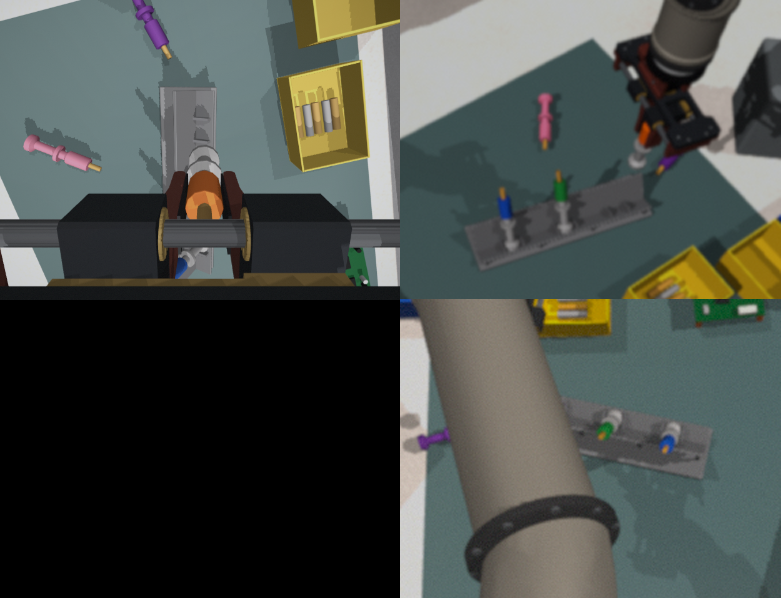

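Orange is out of the rest, held upright (scene crop 640,150). Blue and green are undisturbed. Now I carry it over to the ring.

Call:
servo_tool:
  motion:
    - {"translation": [-0.0019,-0.0105,0],"roll": 0,"grip": 0.0}
    - {"translation": [-0.0019,-0.0105,0],"roll": 0,"grip": 0.0}
    - {"translation": [-0.0034,-0.0226,0],"roll": 0,"grip": 0.0}
    - {"translation": [-0.0034,-0.0226,0],"roll": 0,"grip": 0.0}
    - {"translation": [-0.0034,-0.0226,0],"roll": 0,"grip": 0.0}
    - {"translation": [-0.0034,-0.0226,0],"roll": 0,"grip": 0.0}
    - {"translation": [-0.0034,-0.0226,0],"roll": 0,"grip": 0.0}
    - {"translation": [-0.0034,-0.0226,0],"roll": 0,"grip": 0.0}
    - {"translation": [-0.0034,-0.0226,0],"roll": 0,"grip": 0.0}
    - {"translation": [-0.0034,-0.0226,0],"roll": 0,"grip": 0.0}
    - {"translation": [-0.0034,-0.0226,0],"roll": 0,"grip": 0.0}
    - {"translation": [-0.0034,-0.0226,0],"roll": 0,"grip": 0.0}
    - {"translation": [-0.0034,-0.0226,0],"roll": 0,"grip": 0.0}
    - {"translation": [-0.0034,-0.0226,0],"roll": 0,"grip": 0.0}
    - {"translation": [-0.0034,-0.0226,0],"roll": 0,"grip": 0.0}
    - {"translation": [-0.0034,-0.0226,0],"roll": 0,"grip": 0.0}
    - {"translation": [-0.0034,-0.0226,0],"roll": 0,"grip": 0.0}
    - {"translation": [-0.0034,-0.0226,0],"roll": 0,"grip": 0.0}

```text
t: 8.2
position: [0.5898, -0.0832, 0.284]
orientation: [0.783, 0.622, 0.0, 0.0]
force: [-0.4, -0.7, -1.0]
opening: 0.0217
```

Call:
servo_tool:
  motion:
    - {"translation": [-0.0034,-0.0226,0],"roll": 0,"grip": 0.0}
    - {"translation": [-0.0034,-0.0226,0],"roll": 0,"grip": 0.0}
    - {"translation": [-0.0034,-0.0226,0],"roll": 0,"grip": 0.0}
    - {"translation": [-0.0034,-0.0226,0],"roll": 0,"grip": 0.0}
    - {"translation": [-0.0019,-0.0105,0],"roll": 0,"grip": 0.0}
    - {"translation": [-0.0019,-0.0105,0],"roll": 0,"grip": 0.0}
    - {"translation": [0,0,-0.02],"roll": 0,"grip": 0.0}
    - {"translation": [0,0,-0.03],"roll": 0,"grip": 0.0}
    - {"translation": [0,0,-0.03],"roll": 0,"grip": 0.0}
    - {"translation": [0,0,-0.03],"roll": 0,"grip": 0.0}
    - {"translation": [0,0,-0.02],"roll": 0,"grip": 0.0}
    - {"translation": [0,0,0],"roll": 0,"grip": 0.0}
    - {"translation": [0,0,0],"roll": 0,"grip": 0.0}

```text
t: 9.5
position: [0.5734, -0.1925, 0.1542]
orientation: [0.783, 0.622, 0.0, -0.0]
force: [0.3, 0.1, -1.6]
opening: 0.0215
```

```bash
python3 w.py w6
python3 - <<'E'
from cell import viewer
import cv2,numpy as np
s=viewer.read_camera('scene'); i=s['image'][270:400,150:300]
w=cv2.imread('pics/w6.png'); q=cv2.resize(i[:,:,::-1],(345,299),interpolation=2)
cv2.imwrite('pics/s6.png',s['image'][:,:,::-1])
a=w[200:500,100:550]; q=cv2.copyMakeBorder(q,0,a.shape[0]-q.shape[0],0,0,0) if a.shape[0]>q.shape[0] else q[:a.shape[0]]
cv2.imwrite('pics/c6.png',np.hstack([a,q]))
E
```

```text
9.5 [ 0.5734 -0.1925  0.1542] jaw y [ 0.974 -0.226 -0.   ] f [ 0.26  0.1  -1.63] open 0.0215
[[-0.0, -0.969, -0.247, 0.068], [1.0, -0.0, -0.0, 0.001], [0.0, -0.247, 0.969, -0.138], [0.0, 0.0, 0.0, 1.0]]
```

View pics/c6.png

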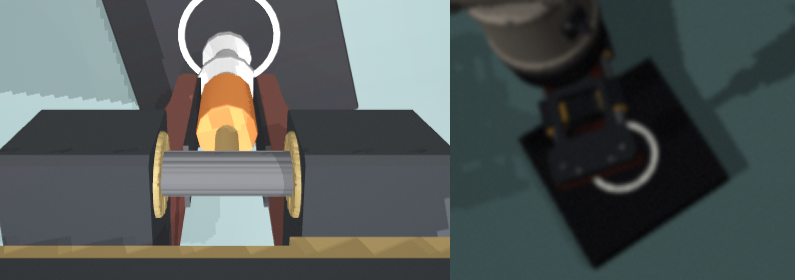

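The wrist crop shows the foot at (226,48), heading into the ring (centre about 229,35). I now measure the foot and ring in the full wrist image.

Run:
```python
from cell import telemetry, viewer
from h import *
o=telemetry.get_obs(); c=wr(o,viewer.read_camera('wrist')); g=c['image'].min(2).astype(int)
for r in range(232,262,3):
    x=np.where(g[r,285:370]>95)[0]; print(r,(x.min()+285,x.max()+285) if len(x) else None, end=' ')
print('\n',[ (r,int(g[r,326])) for r in range(205,300,3)])
P=np.array([.5748,-.1926,.02]); print('ringproj',cv2.projectPoints(P[None],c['rvec'],c['tvec'],c['K'],None)[0].ravel())
from scipy.spatial.transform import Rotation as Ro
R=Ro.from_quat(o['orientation']).as_matrix(); T=o['position']
# predicted far-edge rows for vertical spindle centred on TCP, foot bottom at TCP-b
for b in(.090,.096,.102):
  for n,s,r in(('foot top',8,14),('foot bot',0,14),('collar top',52,14),('sleeve top',100,11),('sleeve bot',64,11)):
    p=T+R[:,0]*r/1000; p[2]=T[2]-b+s/1000
    print(b,n,cv2.projectPoints(p[None],c['rvec'],c['tvec'],c['K'],None)[0].ravel().round(1),end='; ')
  print()
```

```text
232 (np.int64(318), np.int64(333)) 235 (np.int64(313), np.int64(340)) 238 (np.int64(309), np.int64(343)) 241 (np.int64(307), np.int64(345)) 244 (np.int64(305), np.int64(348)) 247 (np.int64(285), np.int64(369)) 250 (np.int64(285), np.int64(369)) 253 (np.int64(285), np.int64(369)) 256 (np.int64(285), np.int64(369)) 259 (np.int64(285), np.int64(369)) 
 [(205, 74), (208, 75), (211, 75), (214, 76), (217, 74), (220, 73), (223, 73), (226, 74), (229, 73), (232, 157), (235, 224), (238, 230), (241, 230), (244, 230), (247, 229), (250, 158), (253, 157), (256, 166), (259, 230), (262, 229), (265, 229), (268, 229), (271, 206), (274, 62), (277, 64), (280, 64), (283, 64), (286, 63), (289, 65), (292, 64), (295, 65), (298, 64)]
ringproj [325.69552536 235.78732347]
0.09 foot top [324.7 235.1]; 0.09 foot bot [324.7 231.8]; 0.09 collar top [324.5 258.8]; 0.09 sleeve top [324.1 309.7]; 0.09 sleeve bot [324.4 274.1]; 
0.096 foot top [324.7 232.6]; 0.096 foot bot [324.7 229.4]; 0.096 collar top [324.5 254.9]; 0.096 sleeve top [324.1 302.6]; 0.096 sleeve bot [324.4 269.5]; 
0.102 foot top [324.7 230.1]; 0.102 foot bot [324.8 227.1]; 0.102 collar top [324.5 251.3]; 0.102 sleeve top [324.2 296. ]; 0.102 sleeve bot [324.5 265.2];
```

```bash
python3 -c "
import cv2
w=cv2.imread('pics/w6.png')[190:370,220:430]; cv2.imwrite('pics/z6.png',cv2.resize(w,None,fx=3.3,fy=3.3,interpolation=2))"
```

```text
(no output)
```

View pics/z6.png

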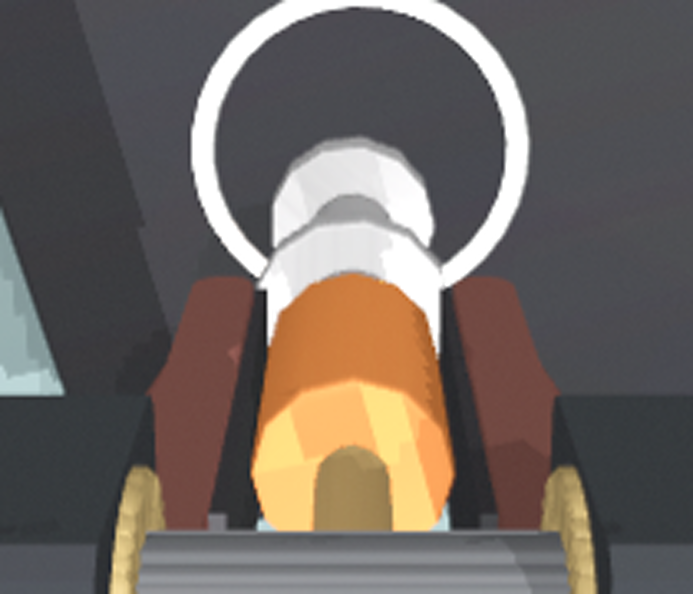

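The foot, collar and sleeve edges fit a vertical spindle centred on the TCP, with the foot about 91 mm below it. I expect contact at TCP z of about 0.112.

Call:
servo_tool:
  motion:
    - {"translation": [0.0007,0,-0.01],"roll": 0,"grip": 0.0}
    - {"translation": [0,0,-0.01],"roll": 0,"grip": 0.0}
    - {"translation": [0,0,-0.008],"roll": 0,"grip": 0.0}
    - {"translation": [0,0,-0.004],"roll": 0,"grip": 0.0}
    - {"translation": [0,0,-0.003],"roll": 0,"grip": 0.0}
    - {"translation": [0,0,-0.002],"roll": 0,"grip": 0.0}
    - {"translation": [0,0,0],"roll": 0,"grip": 0.0}
    - {"translation": [0,0,0],"roll": 0,"grip": 0.0}

```text
t: 10.45
position: [0.574, -0.1929, 0.1171]
orientation: [0.783, 0.622, 0.0, 0.0]
force: [0.4, -0.1, -0.7]
opening: 0.0217
```

Call:
servo_tool:
  motion:
    - {"translation": [0,0,-0.001],"roll": 0,"grip": 0.0}
    - {"translation": [0,0,-0.001],"roll": 0,"grip": 0.0}
    - {"translation": [0,0,0],"roll": 0,"grip": 0.0}

```text
t: 10.75
position: [0.574, -0.1929, 0.1152]
orientation: [0.783, 0.622, 0.0, 0.0]
force: [-0.4, 0.1, 1.5]
opening: 0.0212
```

Call:
servo_tool:
  motion:
    - {"translation": [0,0,-0.001],"roll": 0,"grip": 0.0}
    - {"translation": [0,0,-0.001],"roll": 0,"grip": 0.0}
    - {"translation": [0,0,0],"roll": 0,"grip": 0.0}

```text
t: 11.05
position: [0.5743, -0.1933, 0.1151]
orientation: [0.783, 0.622, 0.001, 0.0]
force: [-4.8, 1.4, 16.1]
opening: 0.0214
```

Call:
servo_tool:
  motion:
    - {"translation": [0,0,0.001],"roll": 0,"grip": 0.0}
    - {"translation": [0,0,0.0005],"roll": 0,"grip": 0.0}
    - {"translation": [0,0,0],"roll": 0,"grip": 0.0}

```text
t: 11.35
position: [0.5741, -0.193, 0.1151]
orientation: [0.783, 0.622, 0.0, 0.0]
force: [-2.2, 0.7, 7.8]
opening: 0.0215
```

```bash
python3 w.py w7; python3 -c "
import cv2
w=cv2.imread('pics/w7.png')[190:370,220:430]; cv2.imwrite('pics/z7.png',cv2.resize(w,None,fx=3.3,fy=3.3,interpolation=2))"
```

```text
11.35 [ 0.5741 -0.193   0.1151] jaw y [ 0.974 -0.227  0.001] f [-2.2   0.73  7.81] open 0.0215
[[-0.0, -0.969, -0.247, 0.068], [1.0, -0.0, -0.0, 0.001], [0.0, -0.247, 0.969, -0.138], [0.0, 0.0, 0.0, 1.0]]
```

View pics/z7.png

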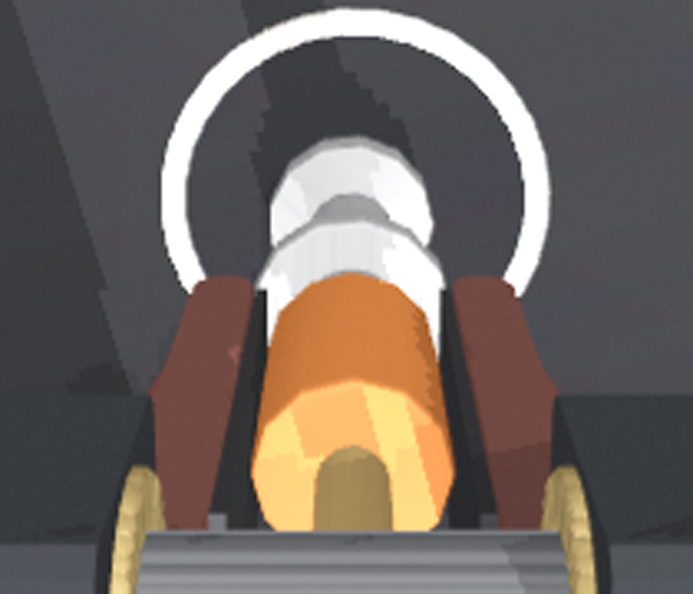

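The foot (352,205) is well inside the ring and the spindle is upright. I unload the remaining force and release slowly.

Call:
servo_tool:
  motion:
    - {"translation": [0,0,0.0005],"roll": 0,"grip": 0.0}
    - {"translation": [0,0,0.0003],"roll": 0,"grip": 0.0}
    - {"translation": [0,0,0],"roll": 0,"grip": 0.0}

```text
t: 11.7
position: [0.574, -0.1928, 0.1152]
orientation: [0.783, 0.622, 0.0, 0.0]
force: [-0.1, 0.1, 2.5]
opening: 0.021
```

Call:
servo_tool:
  motion:
    - {"translation": [0,0,0],"roll": 0,"grip": 0.022}
    - {"translation": [0,0,0],"roll": 0,"grip": 0.0225}
    - {"translation": [0,0,0],"roll": 0,"grip": 0.023}
    - {"translation": [0,0,0],"roll": 0,"grip": 0.024}
    - {"translation": [0,0,0],"roll": 0,"grip": 0.026}
    - {"translation": [0,0,0],"roll": 0,"grip": 0.03}
    - {"translation": [0,0,0],"roll": 0,"grip": 0.04}
    - {"translation": [0,0,0],"roll": 0,"grip": 0.05}
    - {"translation": [0,0,0],"roll": 0,"grip": 0.06}
    - {"translation": [0,0,0],"roll": 0,"grip": 0.06}

```text
t: 12.7
position: [0.5738, -0.1928, 0.1152]
orientation: [0.783, 0.622, 0.0, 0.0]
force: [-0.3, 0.4, -0.4]
opening: 0.0581
```

```bash
python3 w.py w8; python3 -c "
import cv2
w=cv2.imread('pics/w8.png')[190:370,220:430]; cv2.imwrite('pics/z8.png',cv2.resize(w,None,fx=3.3,fy=3.3,interpolation=2))"
```

```text
12.7 [ 0.5738 -0.1928  0.1152] jaw y [ 0.974 -0.226  0.   ] f [-0.29  0.35 -0.41] open 0.0581
[[-0.0, -0.969, -0.247, 0.068], [1.0, -0.0, -0.0, 0.001], [0.0, -0.247, 0.969, -0.138], [0.0, 0.0, 0.0, 1.0]]
```

View pics/z8.png

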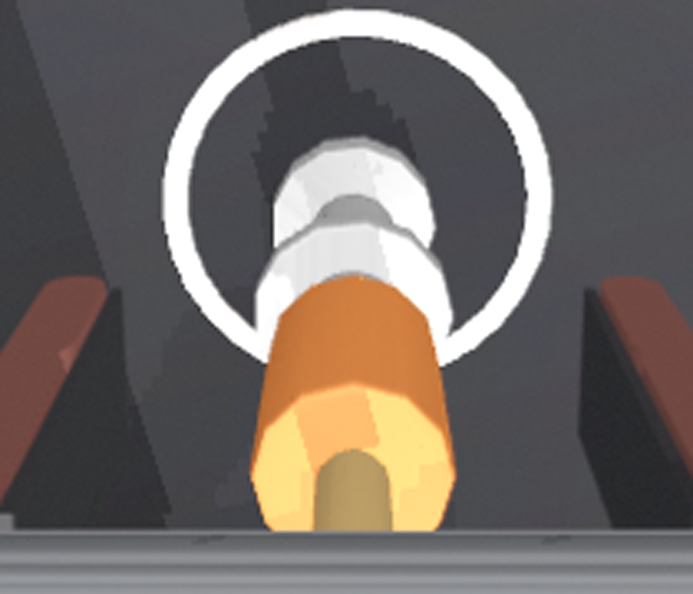

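It stands freely and upright inside the ring. I retreat straight up, then watch for over 2 s.

Call:
servo_tool:
  motion:
    - {"translation": [0,0,0.005],"roll": 0,"grip": 0.075}
    - {"translation": [0,0,0.01],"roll": 0,"grip": 0.08}
    - {"translation": [0,0,0.02],"roll": 0,"grip": 0.08}
    - {"translation": [0,0,0.03],"roll": 0,"grip": 0.08}
    - {"translation": [0,0,0.03],"roll": 0,"grip": 0.08}
    - {"translation": [0,0,0.03],"roll": 0,"grip": 0.08}
    - {"translation": [0,0,0.03],"roll": 0,"grip": 0.08}
    - {"translation": [0,0,0],"roll": 0,"grip": 0.08}

```text
t: 13.55
position: [0.5759, -0.1941, 0.2755]
orientation: [0.783, 0.622, 0.003, 0.003]
force: [-0.5, -0.0, -0.2]
opening: 0.08
```

```bash
cat > m.py <<'E'
from cell import telemetry, viewer
from h import *
o=telemetry.get_obs(); c=wr(o,viewer.read_camera('wrist')); p,s=cen(mask(c['image'],3,25,(150,100,500,350)))
print(o['t'],o['position'].round(4),o['force'].round(2),p.round(2),s,'sleeve@.102',plane(c,p,.102).round(4))
r=[ray(c,p)]
q=viewer.read_camera('scene'); m=mask(q['image'],3,16,(190,270,270,370))
if m.any():
    p2,s2=cen(m); print('scene',p2.round(2),s2); print(tri(r+[ray(q,p2)]))
E
python3 m.py
python3 - <<'E'
import sys; sys.path.insert(0,'.')
E
```

```text
13.55 [ 0.5759 -0.1941  0.2755] [-0.46 -0.01 -0.23] [322.23 214.15] [309 208  28  23 208] sleeve@.102 [ 0.5767 -0.1859  0.102 ]
scene [216.08 325.51] [209 319  14  14 129]
(array([ 0.5742786 , -0.19122672,  0.09753566]), [np.float64(0.0049487155152222575), np.float64(0.004948715515222373)])
```

Call:
servo_tool:
  motion:
    - {"translation": [0,0,0],"roll": 0,"grip": 0.08}
    - {"translation": [0,0,0],"roll": 0,"grip": 0.08}
    - {"translation": [0,0,0],"roll": 0,"grip": 0.08}
    - {"translation": [0,0,0],"roll": 0,"grip": 0.08}
    - {"translation": [0,0,0],"roll": 0,"grip": 0.08}
    - {"translation": [0,0,0],"roll": 0,"grip": 0.08}
    - {"translation": [0,0,0],"roll": 0,"grip": 0.08}
    - {"translation": [0,0,0],"roll": 0,"grip": 0.08}
    - {"translation": [0,0,0],"roll": 0,"grip": 0.08}
    - {"translation": [0,0,0],"roll": 0,"grip": 0.08}
    - {"translation": [0,0,0],"roll": 0,"grip": 0.08}
    - {"translation": [0,0,0],"roll": 0,"grip": 0.08}
    - {"translation": [0,0,0],"roll": 0,"grip": 0.08}
    - {"translation": [0,0,0],"roll": 0,"grip": 0.08}
    - {"translation": [0,0,0],"roll": 0,"grip": 0.08}
    - {"translation": [0,0,0],"roll": 0,"grip": 0.08}
    - {"translation": [0,0,0],"roll": 0,"grip": 0.08}
    - {"translation": [0,0,0],"roll": 0,"grip": 0.08}
    - {"translation": [0,0,0],"roll": 0,"grip": 0.08}
    - {"translation": [0,0,0],"roll": 0,"grip": 0.08}

```text
t: 15.65
position: [0.5738, -0.1928, 0.2702]
orientation: [0.783, 0.622, 0.0, 0.0]
force: [0.4, 1.0, -1.4]
opening: 0.0802
```

```bash
python3 m.py; python3 w.py w9; python3 -c "
from cell import viewer; import cv2,numpy as np
s=viewer.read_camera('scene')['image'][180:400,150:460,::-1]; w=cv2.imread('pics/w9.png')
cv2.imwrite('pics/c9.png',np.hstack([cv2.resize(w,(390,292)),cv2.resize(s,(410,292),interpolation=2)]))"
```

```text
15.65 [ 0.5738 -0.1928  0.2702] [ 0.43  1.02 -1.39] [327.07 216.32] [314 210  28  21 224] sleeve@.102 [ 0.5766 -0.1858  0.102 ]
scene [216.14 325.62] [209 319  14  14 125]
(array([ 0.57411987, -0.19132379,  0.09637828]), [np.float64(0.004885698836544679), np.float64(0.00488569883654463)])
15.75 [ 0.5739 -0.1928  0.2702] jaw y [ 0.974 -0.226  0.   ] f [ 0.47 -0.51 -0.7 ] open 0.0799
[[-0.0, -0.969, -0.247, 0.068], [1.0, -0.0, -0.0, 0.001], [0.0, -0.247, 0.969, -0.138], [0.0, 0.0, 0.0, 1.0]]
```

View pics/c9.png

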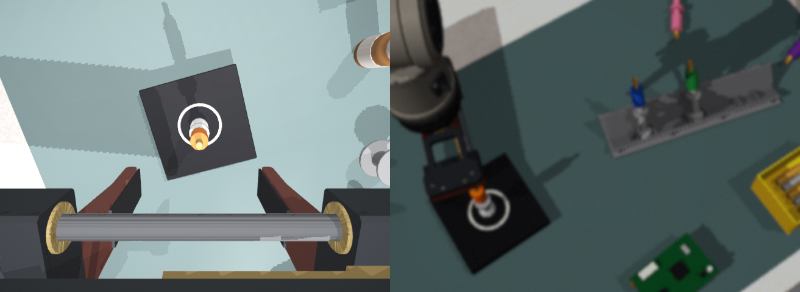

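The spindle stands centred in the ring at (200,128). The scene centroid moved about 0.1 px over 2.1 s. Blue and green remain in the rest and the arm is clear, so I hand in.

```bash
python3 -c "
from cell import finish_job; print(finish_job())"
```

```text
the job is handed in; nothing more can be done
None
```

The orange spindle is standing upright inside the white ring, let go and still. I handed the job in at about 15.8 s of the 42 s allowed; no verdict was reported.

**What I did:** The tool can't tilt, so I tipped the spindle upright in the rest by shifting the half-closed jaws away from the robot. I then clamped the sleeve, lifted it and carried it over the other two spindles. It touched down on the plate at low speed. The press then peaked at about 16 N, which I eased to 2.5 N before opening the fingers slowly.

**Last checks:**
- **Stillness:** after release, the orange sleeve moved about 0.1 px in the scene camera over 2.1 s.
- **Position:** triangulation puts the sleeve about 1–2 mm from the ring's centre, and the wrist picture shows the foot wholly inside the ring.
- **Uprightness:** in the wrist pictures the edges fitted a vertical spindle before it was lowered, and it still looked upright after release. I did not measure a tilt angle at the end.
- **Blue and green:** both are still in their bays in the last picture. I checked this by eye only and did not measure how far they moved.
- **Arm:** it was clear of everything when I handed in, with the fingertips about 0.1 m above the spindle's tip.

**One disagreement:** in the last check the wrist and scene camera rays missed each other by about 10 mm (each about 5 mm from the triangulated point). I put this down to the wrist colour mask catching only part of the sleeve, but I did not confirm it.

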